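# Load a ceramic blade onto the vacuum chuck and lock it

### The job

Set up the ceramic blade demonstration: press the white release key fully down so that the green hold key pops up, then slide the black blade along the bed, without lifting it off, between the guide rails of the white chuck until its notch is fully home around the brass pin, lying flat. With the blade in place swing the red keeper arm all the way across it to its stop, and last press the green hold key fully down so that the white key pops up. Leave the sample ceramics standing where they are.

Things in the scene. Friction and masses are not known exactly. Their poses are not given: they have to be found in the camera images.
- holder: Fixed aluminium chuck with white bed, 210 (x) x 116 (y) x 25 mm; origin at centre of underside, bed surface at z=25. +x: from loading end to pin end. Two steel rails 7 mm high, 6 mm thick, x=35 to 97, inner faces y=+-24; they flare as a funnel from 24 at x=35 to about 41 mm half width at x=5. Bed bare from x=-105 to 5. No vacuum is simulated: the blade lies by weight and friction.
- pin (a point): Brass locating pin, 8 mm diameter, standing 8 mm above the bed; this point is on the pin axis at bed level, at x=80, y=0, z=25 mm of the holder. Axes as the holder's.
- blade: Loose black blunt ceramic blade, 80 (x) x 44 (y) x 6 mm, 0.13 kg, grey strip along its +y edge; origin at centre of underside, z up. Notch in its +x end, open, 11 mm wide (y), 14 mm deep (x). Starts on the bed at the loading end, notch towards the pin, off-centre and skewed up to 0.2 rad. Home: centre at about x=50 mm of the holder, pin touching the bottom of the notch.
- notch (a point): Point on the blade's underside, 30 mm from the blade origin along its +x, 4 mm out from the bottom of the notch: coincides with point pin when the blade is fully home.
- blade_tail (a point): Middle of the blade's plain -x end face, 40 mm behind its origin, 3 mm above its underside: where to push.
- keeper (a joint): Angle (rad) of the red keeper arm about its vertical pivot: 0 = pointing along holder +x, clear of the blade; grows anticlockwise from above to 1.571 = at its stop, across the channel along holder +y. Starts at 0 to 0.4, stays where left (friction 0.06 N m). Arm 14 mm wide, 14 mm tall, underside 8.5 mm above the bed: passes over rails, pin and blade.
- keeper_pivot (a point): Pivot axis of the keeper at the arm's top face, at x=50, y=-44, z=47.5 mm of the holder.
- keeper_knob (a point): Top centre of the black upright round post (12 mm diameter, 30 mm tall above the arm's top face) on the free end of the keeper, 80 mm from the pivot axis; it can be pushed or pinched. Top is 52.5 mm above the bed (77.5 mm above the counter).
- console: Fixed grey vacuum console, box 120 (x) x 130 (y) x 45 mm high, origin at the centre of its underside, with a round gauge (40 mm wide, 7 mm tall) on top at x=36 mm and two keys side by side. Stands to the left or right of the holder.
- release_key (a joint): Travel (m) of the white key: 0 = up, 0.008 = fully down. Linked to the hold key: as one goes down the other rises by the same amount; they stay where left. Pressing takes about 3 N, then it meets a stop. Starts up.
- release_key_top (a point): Centre of the top face of the white key (40 x 34 mm), at x=-20, y=-26 mm of the console; 58 mm above the counter when up, 50 mm when down.
- hold_key (a joint): Travel (m) of the green key: 0 = up, 0.008 = fully down; linked as told for the release key. Starts down.
- hold_key_top (a point): Centre of the top face of the green key (40 x 34 mm), at x=-20, y=+26 mm of the console; 58 mm above the counter when up, 50 mm when down.
- crucible: Bystander: tan ceramic cup, 76 mm wide, 75 mm high, origin at the centre of its underside.
- nozzle: Bystander: white ceramic nozzle, foot 52 mm wide, 75 mm high, origin at the centre of its underside.
- cone: Bystander: brown ceramic cone, foot 56 mm wide, 90 mm high, origin at the centre of its underside.
There are look-alikes about, which are no part of the job. Of the things shaped like the blade, the black one is meant.

How it is judged (in metres and radians):
On the way, in this order (a step that is already met when the one before it is completed fails the run):
1. the white release key is down and the green hold key is up (value of joint release_key above 0.0065 m and value of joint hold_key below 0.0015 m), for 0.1 s.
2. the blade lies flat and home, notch around the pin, with the release key still down (all of step 1 and horizontal distance between notch and pin below 0.0035 m and z of notch in the frame of pin below 0.002 m and angle between the x axis of blade and the x axis of holder, either way round below 0.06 rad and angle between blade's own z axis and vertical below 0.04 rad and linear speed of blade below 0.01 m/s), for 0.2 s.
3. the keeper is swung across the seated blade to its stop, with the release key still down (all of step 2 and value of joint keeper above 1.45 rad), for 0.2 s.
4. the green hold key is down and the white release key is up (value of joint hold_key above 0.0065 m and value of joint release_key below 0.0015 m and horizontal distance between notch and pin below 0.0035 m and z of notch in the frame of pin below 0.002 m and angle between the x axis of blade and the x axis of holder, either way round below 0.06 rad and angle between blade's own z axis and vertical below 0.04 rad and linear speed of blade below 0.01 m/s and value of joint keeper above 1.45 rad), for 0.1 s.
At the end, for the whole second after the job is handed in: Blade flat and at rest on the bed (0.04 rad, 2 mm), notch point within 3.5 mm of the pin axis, aligned within 0.06 rad; keeper beyond 1.45 rad; green key down 6.5 mm or more, white within 1.5 mm of fully up; cup, nozzle and cone upright (0.2 rad) and within 30 mm of their starts (all of step 4 and distance of each of crucible, nozzle, cone from where it was at the start of the episode below 0.03 m and angle between each of crucible, nozzle, cone's own z axis and vertical below 0.2 rad); the robot touches nothing.
It fails at once if the blade is lifted off the bed instead of slid (z of notch in the frame of pin above 0.025 m).
It fails at once if the crucible is knocked over or shoved away (distance of crucible from where it was at the start of the episode above 0.03 m or angle between crucible's own z axis and vertical above 0.5 rad).
It fails at once if the nozzle is knocked over or shoved away (distance of nozzle from where it was at the start of the episode above 0.03 m or angle between nozzle's own z axis and vertical above 0.5 rad).
It fails at once if the cone is knocked over or shoved away (distance of cone from where it was at the start of the episode above 0.03 m or angle between cone's own z axis and vertical above 0.5 rad).
It also fails if it takes over 67 s, if anything falls off the work surface, if the arm or the gripper's body presses on something with over 40 N, if the wrist force passes 120 N, or if a joint passes its speed limit or range.

### The arm

A 7-joint arm with a two-finger parallel gripper is mounted at the origin on the work surface. World frame = base frame: x ahead of the robot, y to its left, z up, the work surface at z = 0. Lengths are in m, angles in degrees, forces in N, time in s.
With the tool pointing down it reaches from about 0.425 to 0.875 m from the base axis. Payload 4.7 kg.
Tool frame: the origin (TCP) lies at the very end of the fingers, on their centre line; the grasp point (between the pads) lies 19 mm behind it; z points along the fingers, x is the direction in which the jaws open and shut, and the axes are right-handed (so a half turn about z gives the same grasp; the last joint's range is limited). The gripper opens to 87 mm and grips with 3 to 60 N. Pads are 19 mm wide; open, the fingers measure 117 mm over their backs; the gripper's body (75 mm by 190 mm) begins 51 mm behind the grasp point.
Start: joints at [-67.775, 18.392, -4.016, 83.108, 1.295, 78.541, -3.26], TCP at [0.237, 0.605, 0.223] pointing down, gripper open.
Joint ranges: [-163.93, 163.93], [-17.29, 119.83], [-79.2, 71.16], [3.27, 140.29], [-89.18, 269.18], [5.43, 117.66], [-154.24, 154.24]. Speed limits (degrees/s): [147.25, 147.25, 180, 180, 180, 180, 180].

### API

Orientations are given as [roll, pitch, yaw] about the fixed x, y, z axes, in that order (R = Rz(yaw) Ry(pitch) Rx(roll)).
In Python, from cell import sensors, vision, env gives the robot as it stands.
- The arm moves only by the shell command python3 -m inch 'ROWS' [OPENING] [FORCE]. ROWS is a JSON object of lists of equal length, an entry for each row: "dp": the shift along the tool's x, y, z in m, a list of three; "turn": the turn about the tool's z in degrees. A call has 1 to 8 rows; each row shifts and turns the commanded pose from where the row before left it, along the tool's axes as they then stand; what a row does not reach is not made up. A row lasts 1/8 s, in which the tool goes at most 62.5 mm and 10.7 degrees, less where a joint would pass 70% of its speed; a pose out of reach is approached as far as the arm can. A call is refused whole if a number of a shift passes 0.0625 or a number of a turn 10.7, either way. A call with a gripper value outside its range is refused whole. OPENING is the closure, from -1 (fully open) to 1 (shut), set as the call begins (- or left out, the last holds). The fingers move at their own pace and stop on an object; FORCE is the grip in N (left out, the last holds). Time passes only in rows, so rows that do not move let the fingers close. It gives the time, the measured TCP pose, the force and the opening at its end, in the units of the state.
- sensors.get_obs(): the state, without advancing time (a new reading comes with each control period).
- vision.read_camera(name): name is "scene" or "top"; returns the picture (420x560x3 uint8, blue, green, red); there is no depth.
- vision.get_calibration(name): a dict with "K" (3x3 intrinsics, pixels), "k1" (the pictures are not rectified: a ray, as slopes to the right and down, at radius r is drawn at 1 + k1 r^2 times it, then the intrinsics apply), "pose" (4x4, takes a point from camera to world coordinates). Camera axes: x right, y down, z forward; pixel columns grow to the right and rows downward; lengths in m; the calibration is good to about 2 mm. A picture is of the moment at which its call begins. get_calibration takes no time and is no camera call.
- env.sign_off(): hands the job in, once; it reports no verdict.
The state is a dict: "time_s": time; "qpos": joint angles; "joint_velocities": joint speeds; "effort": joint torques, N m; "tool_pos": TCP position; "tool_rot": TCP orientation; "force": force on the tool from outside, world axes, zero at the start; "wrist_torque": the same for the moment, N m; "grip_width": finger opening in m.
Only numpy, scipy, OpenCV 4.12 (cv2) and the standard library are available. Lean on these libraries where they do the work, as an engineer would, in place of code of your own. Each camera call takes 0.05 s, during which the arm holds its last target.

## Working session

There is one attempt and no reset: what is moved stays moved. The work goes in short steps, Python scripts to look and compute and a shell command to move; the robot and the scene stay as the last step left them, time stands still between calls to the robot, and variables do not carry over. Pictures are saved under pics/ and viewed, and the job is handed in when it is done.

```bash
ls; mkdir -p pics; python3 - <<'E'
from cell import sensors, vision
import cv2
for n in("scene","top"):
    im=vision.read_camera(n);cv2.imwrite(f"pics/{n}0.png",im)
    c=vision.get_calibration(n);print(n,c)
o=sensors.get_obs();print(o)
E
```

```text
pics
scene {'K': array([[529.99781179,   0.        , 280.44658641],
       [  0.        , 529.99781179, 210.05549628],
       [  0.        ,   0.        ,   1.        ]]), 'k1': 0.04148582549588704, 'pose': array([[-0.81332333,  0.4319328 , -0.38979381,  0.95335647],
       [ 0.58179448,  0.59859314, -0.5506373 ,  0.5667311 ],
       [-0.00451041, -0.67462605, -0.73814589,  0.85623958],
       [ 0.        ,  0.        ,  0.        ,  1.        ]])}
top {'K': array([[457.09691145,   0.        , 287.85038328],
       [  0.        , 457.09691145, 212.03627785],
       [  0.        ,   0.        ,   1.        ]]), 'k1': 0.00021659874412923518, 'pose': array([[-0.01973552, -0.98751159,  0.15630539,  0.37100181],
       [-0.99948448,  0.02344637,  0.02193277, -0.00914792],
       [-0.02532365, -0.15579195, -0.98746523,  0.98457106],
       [ 0.        ,  0.        ,  0.        ,  1.        ]])}
{'time_s': 0.1, 'qpos': array([-67.77379438,  18.43584014,  -4.0159508 ,  83.16700768,
         1.29730912,  78.54091652,  -3.26031684]), 'joint_velocities': array([ 0.04629606, -0.04564373,  0.03829522, -0.13052791, -0.09189964,
        0.01240265, -0.10931263]), 'effort': array([-8.33757485e-05, -4.92571199e+01, -4.05656286e-01, -3.13401675e+01,
       -6.40909933e-02,  3.94037808e-02,  6.93749826e-05]), 'tool_pos': array([0.23724051, 0.60463422, 0.22156723]), 'tool_rot': array([1.79992470e+02, 9.84030894e-02, 6.85839043e+01]), 'force': array([ 0.1900722 , -0.76600326, -0.11912592]), 'wrist_torque': array([ 0.03038135, -0.00580329, -0.007205  ]), 'grip_width': 0.08717049450784119}
```

View pics/scene0.png

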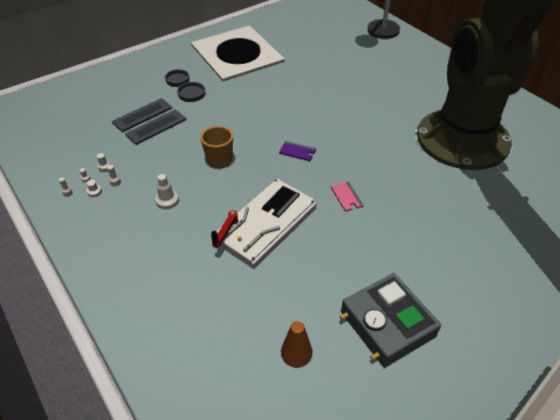

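View pics/top0.png

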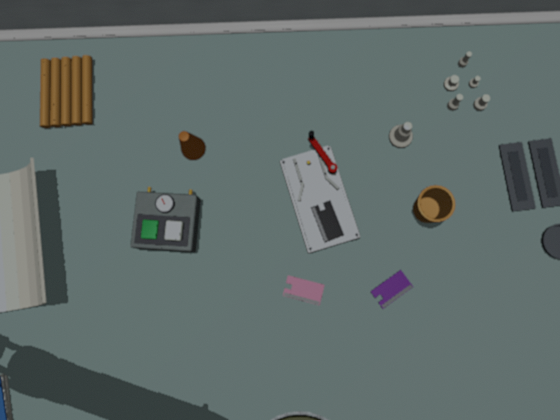

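The top view shows the chuck at about (320,198), with the black blade at (328,221), the red keeper at (322,155) and the console at (165,220). White key (173,230), green key (149,230).

Possible confusions:
- **Blade:** black (328,221), pink (304,289) and purple (391,288) share the shape; there are also dark slabs at (517,176) and (546,172). I choose the black one on the chuck bed.
- **Keys:** white (173,230) and green (149,230); the round gauge (164,204) is not a key.

Next is a close crop to check the choice.

```bash
python3 - <<'E'
import cv2,numpy as np
t=cv2.imread("pics/top0.png");s=cv2.imread("pics/scene0.png")
a=cv2.resize(t[125:260,265:375],None,fx=4.4,fy=4.4,interpolation=cv2.INTER_CUBIC)
a=cv2.convertScaleAbs(a,alpha=1.4,beta=10)
cv2.imwrite("pics/c_top.png",a)
a=cv2.resize(s[165:275,200:330],None,fx=5,fy=5,interpolation=cv2.INTER_CUBIC)
cv2.imwrite("pics/c_sc.png",cv2.convertScaleAbs(a,alpha=1.2,beta=10))
a=cv2.resize(t[175:260,120:210],None,fx=6,fy=6,interpolation=cv2.INTER_CUBIC)
cv2.imwrite("pics/c_con.png",cv2.convertScaleAbs(a,alpha=1.4,beta=10))
E
```

```text
(no output)
```

View pics/c_top.png

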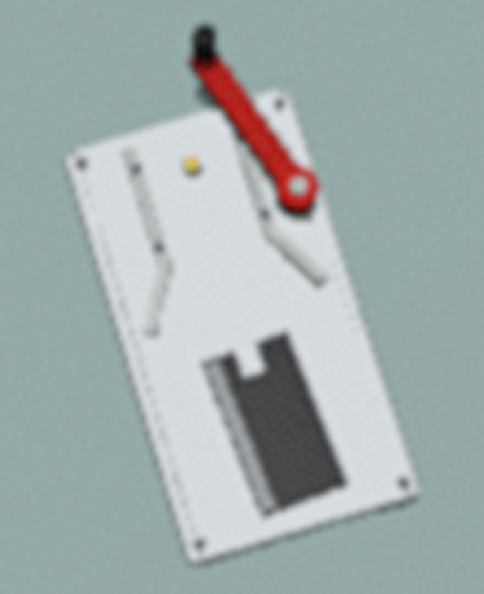

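View pics/c_sc.png

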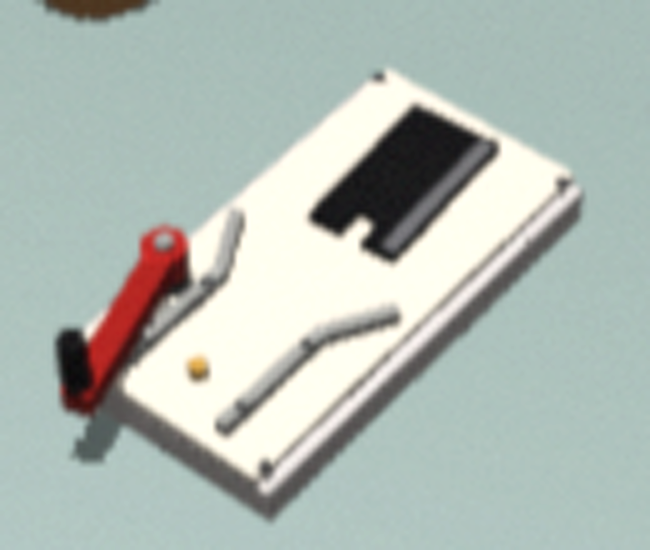

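View pics/c_con.png

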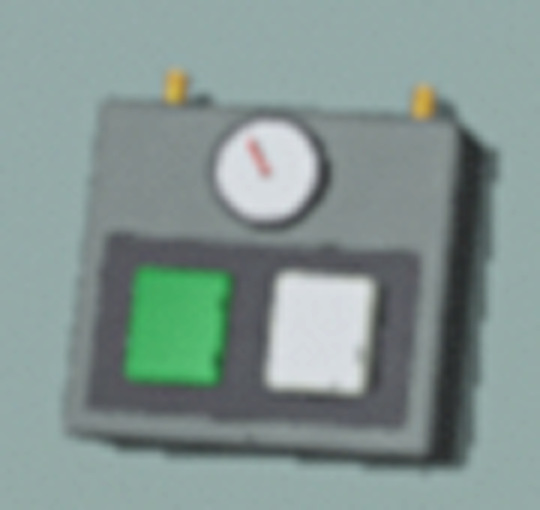

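```bash
cat > h.py <<'E'
import cv2,numpy as np
from cell import sensors,vision,env
def ray(n,uv):
    c=vision.get_calibration(n);uv=np.array(uv,float).reshape(-1,1,2)
    p=cv2.undistortPoints(uv,c["K"],np.array([c["k1"],0,0,0])).reshape(-1,2)
    d=np.c_[p,np.ones(len(p))]@c["pose"][:3,:3].T
    return c["pose"][:3,3],d
def onz(n,uv,z):
    o,d=ray(n,uv);return (o+d*((z-o[2])/d[:,2])[:,None])
def proj(n,P):
    c=vision.get_calibration(n);T=np.linalg.inv(c["pose"])
    P=np.array(P,float).reshape(-1,3)
    return cv2.projectPoints(P,cv2.Rodrigues(T[:3,:3])[0],T[:3,3],c["K"],np.array([c["k1"],0,0,0]))[0].reshape(-1,2)
def two(a,b):
    o1,d1=ray("top",a);o2,d2=ray("scene",b);d1=d1[0]/np.linalg.norm(d1);d2=d2[0]/np.linalg.norm(d2)
    s=np.linalg.lstsq(np.c_[d1,-d2],o2-o1,rcond=None)[0]
    p,q=o1+s[0]*d1,o2+s[1]*d2;return (p+q)/2,np.linalg.norm(p-q)
def mask(n,im,lo,hi,win,minA=5):
    hsv=cv2.cvtColor(im,cv2.COLOR_BGR2HSV);m=cv2.inRange(hsv,lo,hi)
    w=np.zeros_like(m);x0,y0,x1,y1=win;w[y0:y1,x0:x1]=m[y0:y1,x0:x1]
    cs,_=cv2.findContours(w,cv2.RETR_EXTERNAL,cv2.CHAIN_APPROX_NONE)
    return w,sorted([c for c in cs if cv2.contourArea(c)>=minA],key=cv2.contourArea,reverse=True)
def cen(c):
    m=cv2.moments(c);return np.array([m["m10"]/m["m00"],m["m01"]/m["m00"]])
E
python3 - <<'E'
from h import *
np.set_printoptions(precision=4,suppress=True)
t=cv2.imread("pics/top0.png");s=cv2.imread("pics/scene0.png")
for n,im,pts in(("top",t,[(320,198),(328,221),(335,225),(325,155),(311,135),(309,162),(173,230),(149,230),(165,212),(300,175)]),("scene",s,[(280,190),(285,200),(240,238),(225,230),(214,240),(392,293),(410,317)])):
    h=cv2.cvtColor(im,cv2.COLOR_BGR2HSV)
    print(n,[(p,h[p[1],p[0]].tolist()) for p in pts])
def show(name,n,im,lo,hi,win,z):
    w,cs=mask(n,im,lo,hi,win)
    for c in cs[:1]:
        P=onz(n,c.reshape(-1,2),z)[:,:2]
        r=cv2.minAreaRect((P*1000).astype(np.float32))
        print(name,n,"px",cen(c),"A",cv2.contourArea(c),"rect c",np.round(r[0],1),"size",np.round(r[1],1),"ang",round(r[2],2),"cenP",onz(n,cen(c),z)[0])
show("green","top",t,(45,80,40),(80,255,255),(120,175,210,260),.050)
show("green","scene",s,(45,80,40),(80,255,255),(330,270,450,370),.050)
show("white","top",t,(0,0,120),(180,60,255),(162,218,190,242),.058)
show("white","scene",s,(0,0,120),(180,60,255),(370,278,412,308),.058)
show("pin","top",t,(15,80,80),(35,255,255),(280,140,340,200),.033)
show("pin","scene",s,(15,80,80),(35,255,255),(225,225,255,250),.033)
show("red","top",t,(0,120,60),(10,255,255),(290,125,350,185),.0475)
show("red","scene",s,(0,120,60),(10,255,255),(200,200,250,260),.0475)
show("holder","top",t,(0,0,110),(180,40,255),(270,140,365,260),.025)
E
```

```text
top [((320, 198), [103, 12, 151]), ((328, 221), [120, 6, 43]), ((335, 225), [105, 11, 46]), ((325, 155), [1, 218, 117]), ((311, 135), [150, 43, 12]), ((309, 162), [23, 130, 135]), ((173, 230), [103, 12, 152]), ((149, 230), [68, 153, 123]), ((165, 212), [114, 21, 61]), ((300, 175), [80, 6, 128])]
scene [((280, 190), [130, 45, 17]), ((285, 200), [120, 16, 16]), ((240, 238), [20, 153, 163]), ((225, 230), [0, 216, 137]), ((214, 240), [158, 204, 5]), ((392, 293), [33, 12, 209]), ((410, 317), [66, 179, 131])]
green top px [149.2035 228.8522] A 296.5 rect c [490.4 300. ] size [35.  41.4] ang 85.07 cenP [0.4905 0.3    0.05  ]
green scene px [409.6089 316.6186] A 395.0 rect c [491.4 299.5] size [34.8 42. ] ang 84.72 cenP [0.4916 0.2997 0.05  ]
white top px [172.6508 229.9385] A 252.0 rect c [486.  248.9] size [31.8 38.3] ang 83.11 cenP [0.4861 0.2487 0.058 ]
white scene px [391.2991 292.1052] A 326.5 rect c [486.7 247.7] size [33.3 39.7] ang 83.48 cenP [0.4869 0.2478 0.058 ]
pin scene px [239.0513 238.1282] A 6.5 rect c [630.4 -34.2] size [10.5  4. ] ang 57.38 cenP [ 0.6304 -0.0339  0.033 ]
red top px [323.786  156.1042] A 209.5 rect c [640.1 -66.8] size [85.9 19.4] ang 30.63 cenP [ 0.6371 -0.0666  0.0475]
red scene px [225.6464 225.848 ] A 164.5 rect c [643.2 -63.1] size [94.4 18.7] ang 36.57 cenP [ 0.6408 -0.0661  0.0475]
holder top px [316.7602 201.1171] A 10780.0 rect c [550.8 -50.5] size [204.3 258.7] ang 88.4 cenP [ 0.545  -0.0499  0.025 ]
```

```bash
python3 - <<'E'
from h import *
np.set_printoptions(precision=4,suppress=True)
t=cv2.imread("pics/top0.png");s=cv2.imread("pics/scene0.png")
ht=cv2.cvtColor(t,cv2.COLOR_BGR2HSV);hs=cv2.cvtColor(s,cv2.COLOR_BGR2HSV)
print(ht[200,260],hs[260,330],hs[185,235], ht[162:166,306:312,1])
def rect(name,n,m,z,win):
    w=np.zeros_like(m);x0,y0,x1,y1=win;w[y0:y1,x0:x1]=m[y0:y1,x0:x1]
    w=cv2.morphologyEx(w,cv2.MORPH_OPEN,np.ones((2,2)))
    cs,_=cv2.findContours(w,cv2.RETR_EXTERNAL,cv2.CHAIN_APPROX_NONE);c=max(cs,key=cv2.contourArea)
    P=(onz(n,c.reshape(-1,2),z)[:,:2]*1000).astype(np.float32);r=cv2.minAreaRect(P)
    print(name,n,"c",np.round(r[0],1),"size",np.round(r[1],1),"ang",round(r[2],2));print(np.round(cv2.boxPoints(r),1).tolist())
    cv2.imwrite(f"pics/m_{name}_{n}.png",w[y0:y1,x0:x1]); return c
rect("hold","top",cv2.inRange(ht,(0,0,105),(180,25,255)),.025,(270,140,365,260))
rect("hold","scene",cv2.inRange(hs,(0,0,150),(180,28,255)),.025,(210,170,330,270))
c=rect("blade","top",cv2.inRange(ht,(0,0,0),(180,255,105)),.031,(305,198,350,248))
rect("blade","scene",cv2.inRange(hs,(0,0,0),(180,255,120)),.031,(258,180,302,220))
for n,im in(("top",t),("scene",s)):
    w,cs=mask(n,im,(15,60,60),(35,255,255),(300,155,320,170) if n=="top" else (230,230,250,246),1)
    ys,xs=np.nonzero(w);print("pin",n,xs.mean(),ys.mean(),len(xs),onz(n,[xs.mean(),ys.mean()],.032))
    w=cv2.inRange(cv2.cvtColor(im,cv2.COLOR_BGR2HSV),(0,0,0),(180,255,40))
    x0,y0,x1,y1=(300,125,325,142) if n=="top" else (208,226,222,250)
    ys,xs=np.nonzero(w[y0:y1,x0:x1]);print("knob",n,xs.min()+x0,xs.max()+x0,ys.min()+y0,ys.max()+y0)
E
```

```text
[ 86  34 114] [ 83  26 156] [ 83  27 151] [[ 25 111 164 130  34   9]
 [ 10  81 149 130  26   9]
 [  9   9  42  28   7  13]
 [ 12  11  10  12  11  12]]
hold top c [551.1 -56.5] size [212.6 117.6] ang 15.86
[[432.79998779296875, -28.899999618530273], [465.0, -142.10000610351562], [669.5, -84.0], [637.2999877929688, 29.200000762939453]]
hold scene c [549.8 -54. ] size [216.2 118.6] ang 15.53
[[429.70001220703125, -25.799999237060547], [461.5, -140.10000610351562], [669.7999877929688, -82.19999694824219], [638.0999755859375, 32.099998474121094]]
blade top c [499.  -71.8] size [79.6 43.2] ang 19.52
[[454.29998779296875, -64.69999694824219], [468.70001220703125, -105.4000015258789], [543.7000122070312, -78.80000305175781], [529.2000122070312, -38.099998474121094]]
blade scene c [502.  -66.8] size [82.7 46.3] ang 19.93
[[455.20001220703125, -59.099998474121094], [471.0, -102.69999694824219], [548.7999877929688, -74.5], [533.0, -30.899999618530273]]
pin top 308.0 162.0 9 [[ 0.6294 -0.0334  0.032 ]]
knob top 309 313 131 138
pin scene 239.0 238.0 19 [[ 0.6299 -0.035   0.032 ]]
knob scene 212 217 231 244
```

```bash
python3 - <<'E'
import cv2,numpy as np
L=[cv2.resize(cv2.imread(f"pics/m_{a}_{b}.png"),(280,280),interpolation=0) for a in("hold","blade") for b in("top","scene")]
cv2.imwrite("pics/masks.png",np.vstack([np.hstack(L[:2]),np.hstack(L[2:])]))
E
```

```text
(no output)
```

View pics/masks.png

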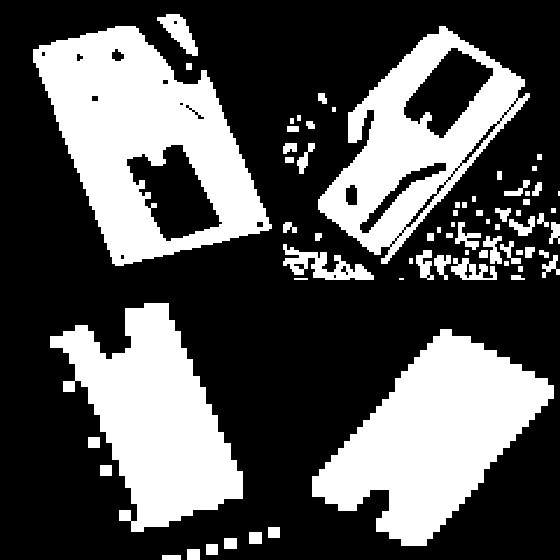

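Pixel estimates agree across the two views to a few mm:

| Item | Position / angle | Check |
|---|---|---|
| White key | (0.4865, 0.248) | |
| Green key | (0.491, 0.300) | 52 mm from white ✓ |
| Holder centre | (0.551, −0.056), yaw 15.8° | 210×116 ✓ |
| Pin, measured | (0.6297, −0.034) | (0.628, −0.034) predicted ✓ |
| Blade centre | about (0.500, −0.070), yaw about 19.7° | 80×44 ✓ |

In the crop the black blade lies on the bed with its notch towards the pin. First I go above the white key with the jaws shut.

```bash
cat >> h.py <<'E'
def go(target,yaw=None):
    o=sensors.get_obs();p=np.array(o["tool_pos"]);r=o["tool_rot"]
    from scipy.spatial.transform import Rotation as R
    M=R.from_euler("xyz",r,degrees=True).as_matrix()
    d=M.T@(np.array(target)-p)
    print("t",round(o["time_s"],2),"p",p.round(4),"rot",np.round(r,1),"F",np.round(o["force"],1),"w",round(o["grip_width"],4),"q7",round(o["qpos"][6],1))
    print("tool shift",d.round(4),"turn",None if yaw is None else round((r[2]-yaw+180)%360-180,1))
E
python3 -m inch '{"dp":[[-0.03,0.045,0],[-0.03,0.045,0],[-0.03,0.045,0],[-0.03,0.045,0],[-0.03,0.045,0],[-0.03,0.045,0],[-0.03,0.045,0],[-0.03,0.045,0]],"turn":[0,0,0,0,0,0,0,0]}' 1 20
python3 -m inch '{"dp":[[0,0,0.01],[0,0,0.01],[0,0,0.01],[0,0,0.01],[0,0,0.01],[0,0,0.01],[0,0,0.01],[0,0,0]],"turn":[10.5,10.5,10.5,10.5,10.5,10.5,10.5,0]}'
python3 -c "
from h import *
go([.4867,.248,.07],-5)"
```

```text
time_s: 1.1
tool_pos: [0.4854, 0.2486, 0.2223]
tool_rot: [-180.0, 0.0, 68.6]
force: [0.6, 0.5, -0.2]
grip_width: 0.0149
time_s: 2.1
tool_pos: [0.4841, 0.2498, 0.1515]
tool_rot: [179.9, 0.1, -4.8]
force: [0.3, 0.1, -0.5]
grip_width: 0.0006
t 2.1 p [0.4841 0.2498 0.1515] rot [ 1.799e+02  1.000e-01 -4.800e+00] F [ 0.3  0.1 -0.5] w 0.0006 q7 -32.7
tool shift [0.0029 0.0014 0.0815] turn 0.2
```

```bash
python3 -m inch '{"dp":[[0.0025,0.0015,0.02],[0,0,0.02],[0,0,0.02],[0,0,0.02],[0,0,0.008],[0,0,0.004],[0,0,0.004],[0,0,0.002]],"turn":[0,0,0,0,0,0,0,0]}'
python3 -m inch '{"dp":[[0,0,0.001],[0,0,0.001],[0,0,0]],"turn":[0,0,0]}'
```

```text
time_s: 3.1
tool_pos: [0.4878, 0.2489, 0.0553]
tool_rot: [-179.9, -0.1, -4.9]
force: [-1.3, -0.3, 2.2]
grip_width: 0.0004
time_s: 3.48
tool_pos: [0.4878, 0.2488, 0.0529]
tool_rot: [-180.0, -0.1, -4.9]
force: [1.4, 1.3, 2.4]
grip_width: 0.0003
```

```bash
python3 -m inch '{"dp":[[0,0,0.001],[0,0,0.001],[0,0,0.001],[0,0,0]],"turn":[0,0,0,0]}'
python3 -m inch '{"dp":[[0,0,0.001],[0,0,0]],"turn":[0,0]}'
```

```text
time_s: 3.98
tool_pos: [0.4878, 0.2489, 0.0504]
tool_rot: [-179.9, -0.1, -4.9]
force: [-0.3, 0.1, 7.2]
grip_width: 0.0006
time_s: 4.22
tool_pos: [0.4878, 0.2489, 0.0503]
tool_rot: [-179.9, -0.0, -4.9]
force: [-2.5, -1.3, 13.2]
grip_width: 0.0003
```

```bash
python3 -m inch '{"dp":[[0,0,-0.04],[0,0,-0.045],[-0.0036,0.0565,0],[-0.0036,0.0565,0],[-0.0036,0.0565,0],[-0.0036,0.0565,0],[-0.0036,0.0565,0],[-0.0036,0.0565,0]],"turn":[0,0,0,0,0,0,0,0]}' 0.68
python3 -m inch '{"dp":[[0,0,0],[0,0,0],[0,0,0],[0,0,0],[0,0,0],[0,0,0],[0,0,0],[0,0,0]],"turn":[9.9,9.9,9.9,9.9,9.9,9.9,9.9,0]}'
python3 - <<'E'
from h import *
go([.4375,-.0881,.028],-74.2)
t=vision.read_camera("top");s=vision.read_camera("scene");cv2.imwrite("pics/t1.png",t);cv2.imwrite("pics/s1.png",s)
cv2.imwrite("pics/v1.png",np.vstack([cv2.resize(t[120:260,120:400],None,fx=2,fy=2),cv2.resize(s[165:350,190:470],(560,300))]))
E
```

```text
time_s: 5.22
tool_pos: [0.4351, -0.0889, 0.1329]
tool_rot: [-180.0, 0.1, -4.9]
force: [0.7, -0.2, -0.9]
grip_width: 0.0141
time_s: 6.22
tool_pos: [0.4357, -0.0873, 0.1328]
tool_rot: [179.9, 0.0, -74.1]
force: [0.6, -0.0, 0.4]
grip_width: 0.0136
t 6.22 p [ 0.4357 -0.0873  0.1328] rot [179.9   0.  -74.1] F [ 0.6 -0.   0.4] w 0.0136 q7 -68.2
tool shift [ 0.0014 -0.0017  0.1048] turn 0.1
```

View pics/v1.png

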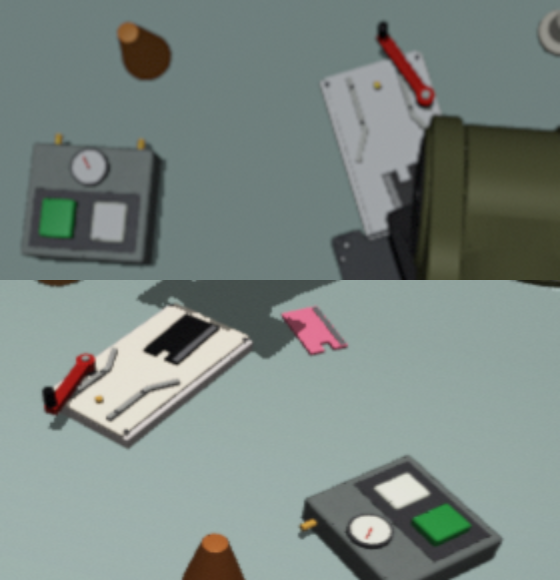

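The crop shows the green key raised and the white one flush, so step 1 looks done. The blade is unmoved at the loading end. I descend behind the tail.

```bash
python3 -m inch '{"dp":[[0.001,0,0.03],[0,0,0.03],[0,0,0.025],[0,0,0.015],[0,0,0.005],[0,0,0]],"turn":[0.1,0,0,0,0,0]}'
python3 - <<'E'
from h import *
go([.436,-.0885,.0277],-74.2)
t=vision.read_camera("top");s=vision.read_camera("scene");cv2.imwrite("pics/t2.png",t);cv2.imwrite("pics/s2.png",s)
cv2.imwrite("pics/v2.png",cv2.resize(s[140:260,200:360],None,fx=5,fy=5))
E
```

```text
time_s: 7.08
tool_pos: [0.4372, -0.0884, 0.0288]
tool_rot: [-180.0, -0.0, -74.3]
force: [0.5, 0.3, 0.2]
grip_width: 0.0141
t 7.08 p [ 0.4372 -0.0884  0.0288] rot [-180.    -0.   -74.3] F [0.5 0.3 0.2] w 0.0141 q7 -63.0
tool shift [-0.0002  0.0012  0.0011] turn -0.1
```

View pics/v2.png

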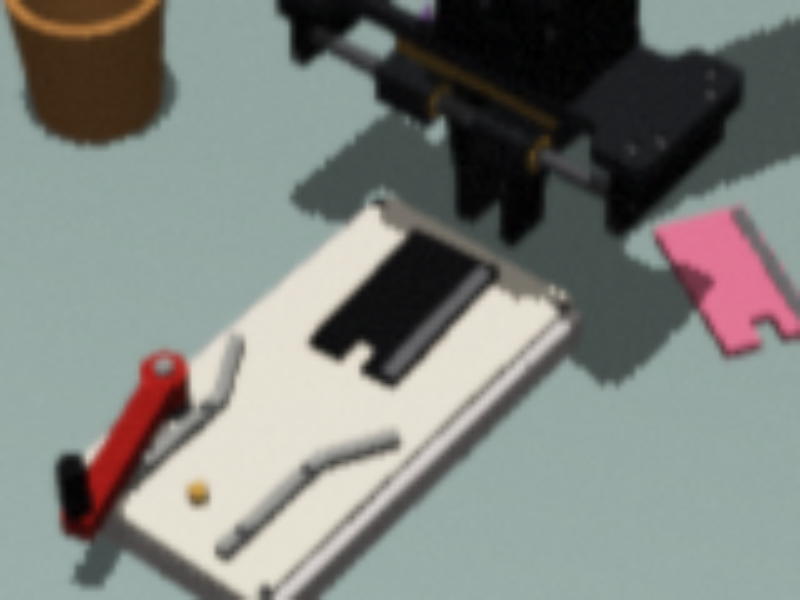

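```bash
python3 -m inch '{"dp":[[0,-0.004,0.001],[0,-0.004,0],[0,-0.004,0],[0,-0.004,0],[0,-0.004,0],[0,-0.004,0],[0,-0.004,0],[0,-0.004,0]],"turn":[-0.1,0,0,0,0,0,0,0]}'
python3 -m inch '{"dp":[[0,-0.004,0],[0,-0.004,0],[0,-0.004,0],[0,-0.004,0],[0,-0.004,0],[0,-0.004,0],[0,0,0]],"turn":[0,0,0,0,0,0,0]}'
python3 - <<'E'
from h import *
go([.5515,-.0559,.0278],-74.2)
t=vision.read_camera("top");s=vision.read_camera("scene")
cv2.imwrite("pics/v3.png",cv2.resize(s[140:260,200:360],None,fx=5,fy=5))
E
```

```text
time_s: 8.18
tool_pos: [0.468, -0.0796, 0.0275]
tool_rot: [-180.0, -0.0, -74.2]
force: [-0.6, 0.2, -0.6]
grip_width: 0.0135
time_s: 9.05
tool_pos: [0.4914, -0.073, 0.0277]
tool_rot: [-180.0, -0.0, -74.2]
force: [-0.6, 0.2, -0.4]
grip_width: 0.014
t 9.05 p [ 0.4914 -0.073   0.0277] rot [-180.    -0.   -74.2] F [-0.6  0.2 -0.4] w 0.014 q7 -62.2
tool shift [-0.0001 -0.0625 -0.0001] turn 0.0
```

View pics/v3.png

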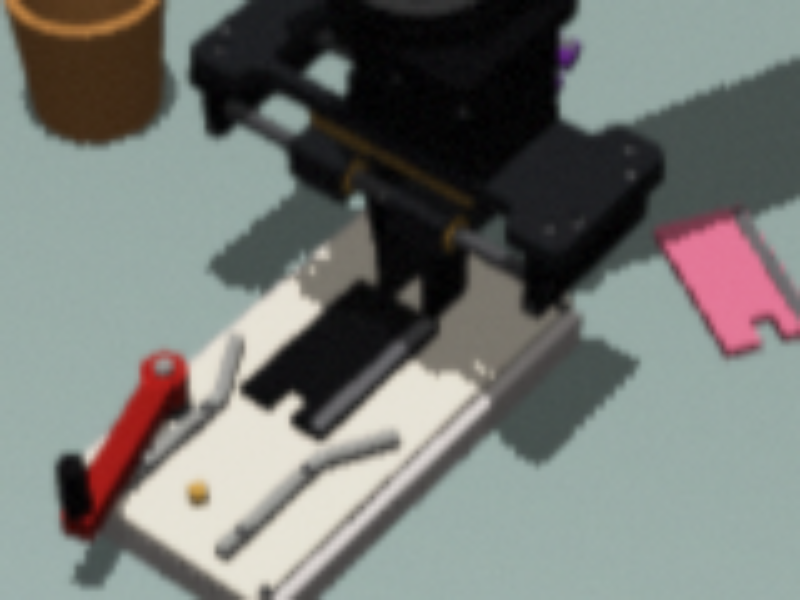

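```bash
cat >> h.py <<'E'
C=np.array([.5515,-.0558]);a=np.deg2rad(15.8);Rh=np.array([[np.cos(a),-np.sin(a)],[np.sin(a),np.cos(a)]])
def hol(P): return (np.asarray(P)[...,:2]-C)@Rh*1000
E
python3 - <<'E'
from h import *
f=lambda x,y:(x/5+200-.4,y/5+140-.4)
print("blade +x corners",hol(onz("scene",[f(245,385),f(320,437)],.031)).round(1))
print("tail corners",hol(onz("scene",[f(437,322),f(360,282)],.031)).round(1))
print("pin",hol(onz("scene",[f(198,492)],.032)).round(1))
print("rail ends inner",hol(onz("scene",[f(233,342),f(212,407),f(312,462),f(397,437)],.032)).round(1))
print("tcp",hol(sensors.get_obs()["tool_pos"]))
E
```

```text
blade +x corners [[ 24.9 -24.6]
 [ 27.4  18.2]]
tail corners [[-53.1  15.9]
 [-51.  -24.8]]
pin [[80.9 -1. ]]
rail ends inner [[ 10.3 -44. ]
 [ 43.3 -26.7]
 [ 40.4  24.8]
 [  8.5  43.5]]
tcp [-62.83953027  -0.19845945]
```

Blade is square (angle under 3°), about 3 mm to the −y side, which the funnel should take. I keep pushing.

```bash
python3 -m inch '{"dp":[[0,-0.003,0],[0,-0.003,0],[0,-0.003,0],[0,-0.003,0],[0,-0.003,0],[0,-0.003,0],[0,-0.003,0],[0,-0.003,0]],"turn":[0,0,0,0,0,0,0,0]}'
python3 -m inch '{"dp":[[0,-0.003,0],[0,-0.003,0],[0,-0.003,0],[0,-0.003,0],[0,-0.003,0],[0,-0.003,0],[0,-0.003,0],[0,0,0]],"turn":[0,0,0,0,0,0,0,0]}'
python3 - <<'E'
from h import *
go([.5515,-.0559,.0278],-74.2)
t=vision.read_camera("top");s=vision.read_camera("scene")
cv2.imwrite("pics/v4.png",cv2.resize(s[180:270,200:320],None,fx=6,fy=6))
E
```

```text
time_s: 10.15
tool_pos: [0.5143, -0.0663, 0.0276]
tool_rot: [-180.0, -0.0, -74.2]
force: [-0.1, -0.4, 0.7]
grip_width: 0.0136
time_s: 11.15
tool_pos: [0.5348, -0.0608, 0.0276]
tool_rot: [-179.9, -0.0, -74.2]
force: [-0.4, -1.1, -0.6]
grip_width: 0.014
t 11.15 p [ 0.5348 -0.0608  0.0276] rot [-179.9   -0.   -74.2] F [-0.4 -1.1 -0.6] w 0.014 q7 -62.1
tool shift [-0.0001 -0.0174 -0.0002] turn -0.0
```

View pics/v4.png

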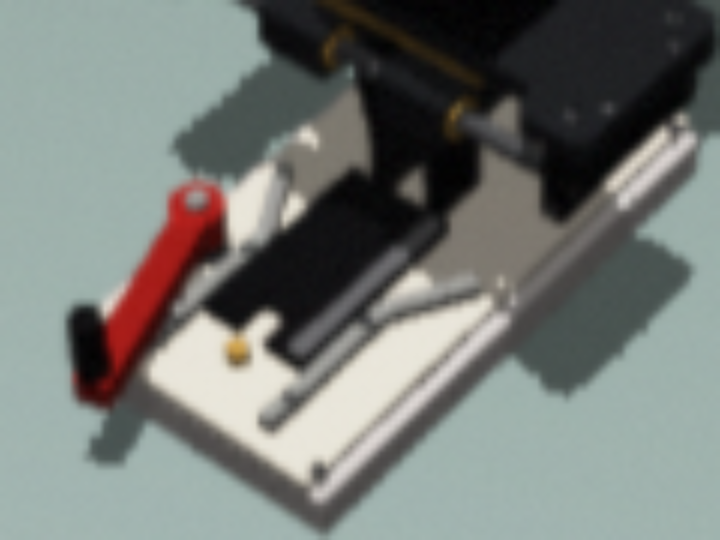

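Blade is between the rails with the notch at about (265,325), in line with the pin at (237,350) in the crop. I push the last stretch and watch the force.

```bash
python3 -m inch '{"dp":[[0,-0.002,0],[0,-0.002,0],[0,-0.002,0],[0,-0.002,0],[0,-0.002,0],[0,-0.002,0],[0,0,0]],"turn":[0,0,0,0,0,0,0]}'
python3 -m inch '{"dp":[[0,-0.001,0],[0,-0.001,0],[0,-0.001,0],[0,0,0]],"turn":[0,0,0,0]}'
python3 -c "
from h import *
go([.5515,-.0559,.0278],-74.2)"
```

```text
time_s: 12.12
tool_pos: [0.5462, -0.0574, 0.0276]
tool_rot: [-180.0, -0.0, -74.2]
force: [0.3, -0.1, 1.2]
grip_width: 0.0139
time_s: 12.62
tool_pos: [0.5488, -0.0567, 0.0276]
tool_rot: [-180.0, -0.0, -74.2]
force: [-1.2, 0.4, 0.0]
grip_width: 0.0142
t 12.62 p [ 0.5488 -0.0567  0.0276] rot [-180.    -0.   -74.2] F [-1.2  0.4  0. ] w 0.0142 q7 -62.2
tool shift [-0.     -0.0028 -0.0002] turn -0.0
```

```bash
python3 -m inch '{"dp":[[0,-0.001,0],[0,-0.001,0],[0,0,0]],"turn":[0,0,0]}'
python3 -m inch '{"dp":[[0,-0.001,0],[0,0,0]],"turn":[0,0]}'
python3 - <<'E'
from h import *
s=vision.read_camera("scene")
cv2.imwrite("pics/v5.png",cv2.resize(s[180:270,200:320],None,fx=6,fy=6))
E
```

```text
time_s: 13.0
tool_pos: [0.5507, -0.0561, 0.0275]
tool_rot: [-180.0, -0.0, -74.2]
force: [-0.7, 0.1, -0.9]
grip_width: 0.0139
time_s: 13.25
tool_pos: [0.5516, -0.0559, 0.0276]
tool_rot: [-180.0, 0.0, -74.2]
force: [-1.4, 0.5, 1.4]
grip_width: 0.0142
```

View pics/v5.png

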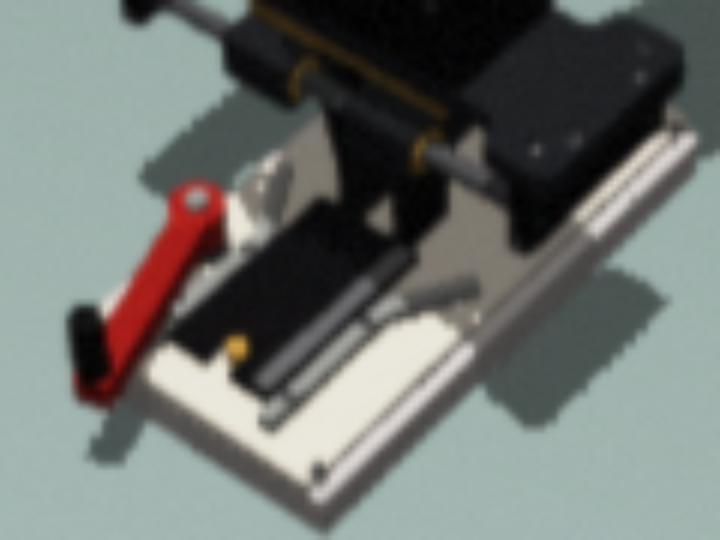

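The pin is inside the notch; I push by single millimetres until it bottoms out.

```bash
python3 -m inch '{"dp":[[0,-0.001,0],[0,0,0]],"turn":[0,0]}'
python3 -m inch '{"dp":[[0,-0.001,0],[0,0,0]],"turn":[0,0]}'
```

```text
time_s: 13.55
tool_pos: [0.5526, -0.0556, 0.0276]
tool_rot: [-180.0, -0.0, -74.2]
force: [-1.0, 0.4, 0.3]
grip_width: 0.014
time_s: 13.8
tool_pos: [0.5529, -0.0556, 0.0275]
tool_rot: [179.9, 0.0, -74.2]
force: [-2.6, -1.4, 2.4]
grip_width: 0.0142
```

```bash
python3 -m inch '{"dp":[[0,-0.001,0],[0,0,0]],"turn":[0,0]}'
```

```text
time_s: 14.05
tool_pos: [0.553, -0.0556, 0.0274]
tool_rot: [179.8, 0.0, -74.2]
force: [-5.4, -0.6, 3.1]
grip_width: 0.0137
```

Motion stopped at x=0.553 while the force rose to 5 N, so the blade is against the pin. I back off and look.

```bash
python3 -m inch '{"dp":[[0,0.002,0],[0,0.01,0],[0,0.02,0],[0,0.0,-0.05],[0,0,-0.05],[0,0,0]],"turn":[0,0,0,0,0,0]}'
python3 - <<'E'
from h import *
t=vision.read_camera("top");s=vision.read_camera("scene");cv2.imwrite("pics/t6.png",t);cv2.imwrite("pics/s6.png",s)
cv2.imwrite("pics/v6.png",np.hstack([cv2.resize(s[190:265,205:305],(400,300),interpolation=2),cv2.resize(t[120:220,280:380],(300,300),interpolation=2)]))
# knob: top-end of black post, two views
for n,im,w in(("top",t,(300,122,325,145)),("scene",s,(206,224,222,252))):
    g=cv2.cvtColor(im,cv2.COLOR_BGR2HSV)[:,:,2];x0,y0,x1,y1=w
    ys,xs=np.nonzero(g[y0:y1,x0:x1]<35);print(n,[(y+y0,xs[ys==y].min()+x0,xs[ys==y].max()+x0) for y in np.unique(ys)])
E
```

```text
time_s: 14.8
tool_pos: [0.527, -0.0642, 0.132]
tool_rot: [-179.4, -0.1, -74.2]
force: [-0.9, 0.4, -0.1]
grip_width: 0.0138
top [(np.int64(125), np.int64(306), np.int64(306)), (np.int64(126), np.int64(306), np.int64(306)), (np.int64(127), np.int64(306), np.int64(306)), (np.int64(135), np.int64(305), np.int64(305)), (np.int64(136), np.int64(305), np.int64(305)), (np.int64(143), np.int64(304), np.int64(304)), (np.int64(144), np.int64(304), np.int64(304))]
scene [(np.int64(232), np.int64(213), np.int64(215)), (np.int64(233), np.int64(212), np.int64(215)), (np.int64(234), np.int64(212), np.int64(216)), (np.int64(235), np.int64(212), np.int64(216)), (np.int64(236), np.int64(212), np.int64(216)), (np.int64(237), np.int64(212), np.int64(216)), (np.int64(238), np.int64(212), np.int64(216)), (np.int64(239), np.int64(213), np.int64(217)), (np.int64(240), np.int64(213), np.int64(217)), (np.int64(241), np.int64(213), np.int64(217)), (np.int64(242), np.int64(213), np.int64(216)), (np.int64(243), np.int64(214), np.int64(215))]
```

View pics/v6.png

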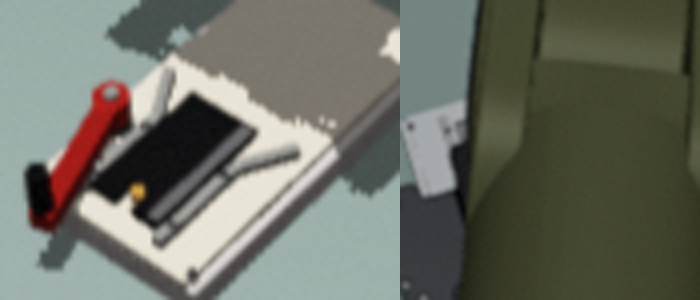

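The blade is fully in, with the brass pin at the notch bottom. Next I locate the knob from both views.

```bash
python3 - <<'E'
from h import *
np.set_printoptions(precision=4,suppress=True)
t=cv2.imread("pics/top0.png")
g=cv2.cvtColor(t,cv2.COLOR_BGR2HSV)[:,:,2];print(g[128:142,305:318])
print(two((311,132.7),(213.9,233.8)))
for z in(.0775,):print(onz("top",(311,132.7),z),onz("scene",(213.9,233.8),z))
C2=C;piv=C+Rh@[.05,-.044]
print("pivot",piv,onz("top",(265+298/4.4-.5,125+186/4.4-.5),.05),onz("scene",(205+111/4-.4,190+93/4-.4),.05))
for th in(10,15,17,20,23):
    u=np.deg2rad(15.8+th);k=piv+.08*np.array([np.cos(u),np.sin(u)])
    print(th,k,"top proj",proj("top",[*k,.0775]),proj("top",[*k,.0475]),"scene",proj("scene",[*k,.0775]),proj("scene",[*k,.0475]))
E
```

```text
[[116 114 115 115 116 114 115 115 116 115 113 114 114]
 [115 114 115 115 115 112 108 110 114 115 114 115 114]
 [115 115 115 113 104  92  82  88  99 111 115 115 114]
 [115 114 116 107  81  53  39  44  72 103 114 114 114]
 [114 115 114  95  58  26  18  21  50  96 115 115 114]
 [115 116 113  83  42  23  24  21  46  96 115 115 115]
 [115 116 112  83  39  24  26  21  47  97 115 115 115]
 [116 117 114  84  35  12  12  15  50  96 115 116 115]
 [114 116 111  82  34   2   7   3  39  84 109 117 116]
 [114 115 107  74  38   6   4   6  33  64  98 115 115]
 [115 113  98  73  47  21  17  20  46  67  92 107 115]
 [116 113  91  66  51  45  45  48  65  88 104 103 107]
 [114 115 101  68  58  78  77  74  91 108 115 108  95]
 [114 117 112  91  67  86 100 104 112 118 119 114 104]]
(array([ 0.6801, -0.0403,  0.0751]), np.float64(0.00046308382730280014))
[[ 0.6791 -0.04    0.0775]] [[ 0.6811 -0.0386  0.0775]]
pivot [ 0.6116 -0.0845] [[ 0.6128 -0.0834  0.05  ]] [[ 0.6121 -0.0861  0.05  ]]
10 [ 0.6836 -0.0497] top proj [[315.6235 130.4916]] [[315.1349 135.1686]] scene [[209.8168 230.7927]] [[211.3844 240.66  ]]
15 [ 0.6803 -0.0436] top proj [[312.6902 132.1117]] [[312.2908 136.7412]] scene [[212.9423 232.0068]] [[214.4463 241.8678]]
17 [ 0.6788 -0.0412] top proj [[311.5593 132.8279]] [[311.1942 137.4364]] scene [[214.2399 232.4318]] [[215.7172 242.2905]]
20 [ 0.6765 -0.0377] top proj [[309.9126 133.9726]] [[309.5976 138.5477]] scene [[216.2317 233.0019]] [[217.6677 242.8576]]
23 [ 0.6739 -0.0344] top proj [[308.3295 135.1993]] [[308.0627 139.7385]] scene [[218.2724 233.4896]] [[219.6659 243.3426]]
```

```bash
python3 -m inch '{"dp":[[0.0046,-0.0383,0],[0.0046,-0.0383,0],[0.0046,-0.0383,0],[0.0046,-0.0383,0],[0,0,0],[0,0,0],[0,0,0]],"turn":[0,0,0,0,-8.8,-8.7,0]}' 0.31
python3 -c "
from h import *
go([.6795,-.0402,.054],-56.7)"
```

```text
time_s: 15.78
tool_pos: [0.6749, -0.04, 0.1253]
tool_rot: [179.9, 0.1, -56.8]
force: [-0.3, 0.3, 0.6]
grip_width: 0.03
t 15.78 p [ 0.6749 -0.04    0.1253] rot [ 1.799e+02  1.000e-01 -5.680e+01] F [-0.3  0.3  0.6] w 0.03 q7 -47.2
tool shift [ 0.0028 -0.0039  0.0713] turn -0.1
```

```bash
python3 -m inch '{"dp":[[0.0028,-0.0039,0.01],[0,0,0.02],[0,0,0.015],[0,0,0],[0,0,0]],"turn":[0,0,0,0,0]}'
python3 - <<'E'
from h import *
go([.6795,-.0402,.054],-56.7)
s=vision.read_camera("scene")
cv2.imwrite("pics/v7.png",cv2.resize(s[190:265,180:280],None,fx=7,fy=7,interpolation=2))
E
```

```text
time_s: 16.4
tool_pos: [0.681, -0.0401, 0.0827]
tool_rot: [-180.0, -0.0, -56.7]
force: [0.1, -0.6, 0.1]
grip_width: 0.0299
t 16.4 p [ 0.681  -0.0401  0.0827] rot [-180.    -0.   -56.7] F [ 0.1 -0.6  0.1] w 0.0299 q7 -46.3
tool shift [-0.0008  0.0013  0.0287] turn -0.0
```

View pics/v7.png

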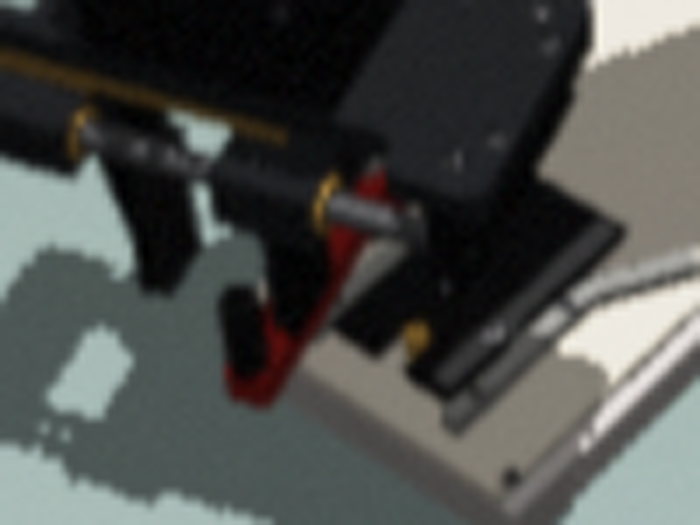

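The open jaws straddle the knob, whose top is at crop (240,295), and their projection agrees. I lower over it.

```bash
python3 -m inch '{"dp":[[-0.0008,0.001,0.008],[0,0,0.008],[0,0,0.008],[0,0,0.004],[0,0,0]],"turn":[0,0,0,0,0]}'
python3 -m inch '{"dp":[[-0.0112,0,0],[0,0,0]],"turn":[-8,0]}'
python3 -c "
from h import *
go([.6795,-.0402,.054],-56.7)"
```

```text
time_s: 17.08
tool_pos: [0.6792, -0.0399, 0.054]
tool_rot: [180.0, 0.0, -56.7]
force: [-1.0, 1.0, 0.0]
grip_width: 0.0303
time_s: 17.32
tool_pos: [0.6735, -0.0298, 0.0549]
tool_rot: [-179.9, 0.0, -48.7]
force: [0.1, -0.5, 0.2]
grip_width: 0.0301
t 17.32 p [ 0.6735 -0.0298  0.0549] rot [-179.9    0.   -48.7] F [ 0.1 -0.5  0.2] w 0.0301 q7 -39.4
tool shift [0.0118 0.0023 0.0009] turn 8.0
```

```bash
python3 -m inch '{"dp":[[-0.011,0.002,0],[-0.011,0.001,0],[-0.011,0.0008,0],[-0.011,0.0008,0],[-0.011,0.0008,0],[-0.011,0.0008,0],[0,0,0]],"turn":[-8,-8,-8,-8,-8,-8,0]}'
python3 - <<'E'
from h import *
go([.6795,-.0402,.054],-56.7)
d=sensors.get_obs()["tool_pos"][:2]-np.array([.612,-.0845]);print("r",np.hypot(*d),"th",np.degrees(np.arctan2(d[1],d[0]))-15.8)
s=vision.read_camera("scene")
cv2.imwrite("pics/v8.png",cv2.resize(s[180:265,190:300],None,fx=6,fy=6,interpolation=2))
E
```

```text
time_s: 18.2
tool_pos: [0.6139, -0.0051, 0.055]
tool_rot: [-180.0, -0.0, -0.9]
force: [0.9, -0.0, -0.2]
grip_width: 0.0299
t 18.2 p [ 0.6139 -0.0051  0.055 ] rot [-180.    -0.    -0.9] F [ 0.9 -0.  -0.2] w 0.0299 q7 1.9
tool shift [0.0662 0.034  0.001 ] turn 55.8
r 0.07943634197840206 th 72.8618501560851
```

View pics/v8.png

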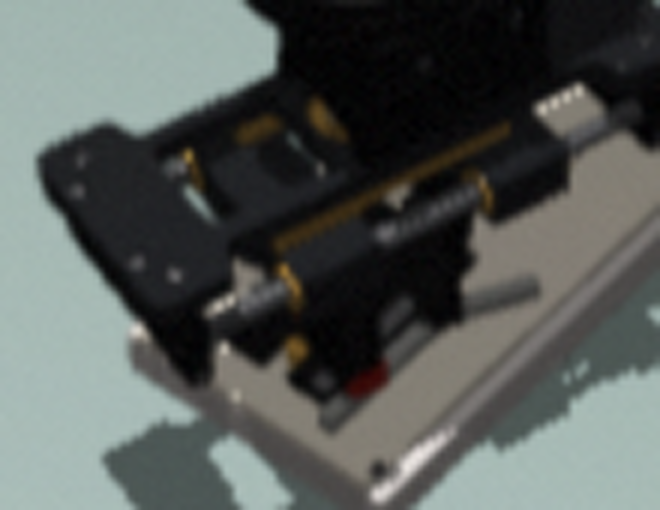

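The red arm end follows between the fingers at about (368,378). I swing on to the stop.

```bash
python3 -m inch '{"dp":[[-0.011,0.0005,0],[-0.011,0.0008,0],[-0.005,0.0002,0],[0,0,0]],"turn":[-8,-8,-4,0]}'
python3 -m inch '{"dp":[[-0.002,0,0],[0,0,0]],"turn":[0,0]}'
python3 -m inch '{"dp":[[-0.002,0,0],[0,0,0]],"turn":[0,0]}'
```

```text
time_s: 18.75
tool_pos: [0.5877, -0.0093, 0.0548]
tool_rot: [180.0, -0.0, 19.0]
force: [0.5, 0.1, 0.2]
grip_width: 0.0296
time_s: 19.0
tool_pos: [0.5858, -0.0095, 0.0547]
tool_rot: [180.0, -0.0, 19.2]
force: [0.2, 0.5, -0.1]
grip_width: 0.0299
time_s: 19.25
tool_pos: [0.5836, -0.01, 0.0547]
tool_rot: [-180.0, -0.0, 19.3]
force: [0.6, 1.1, -0.5]
grip_width: 0.0303
```

```bash
python3 -m inch '{"dp":[[-0.002,0,0],[-0.001,0,0],[0,0,0]],"turn":[0,0,0]}'
python3 -m inch '{"dp":[[-0.001,0,0],[-0.001,0,0],[0,0,0]],"turn":[0,0,0]}'
```

```text
time_s: 19.62
tool_pos: [0.5833, -0.0102, 0.0548]
tool_rot: [179.9, -0.3, 19.3]
force: [8.1, 2.4, -5.7]
grip_width: 0.0302
time_s: 20.0
tool_pos: [0.5831, -0.0102, 0.0549]
tool_rot: [179.9, -0.6, 19.3]
force: [13.6, 2.4, -9.9]
grip_width: 0.0301
```

The force steps to 14 N with no more motion, so the arm is at its stop. I centre, lift straight off and look.

```bash
python3 -m inch '{"dp":[[0.004,0,0],[0.007,0,0],[0,0,0],[0,0,-0.02],[0,0,-0.04],[0,0,-0.04],[0,0,0]],"turn":[0,0,0,0,0,0,0]}'
python3 -m inch '{"dp":[[0,0.0,-0.03],[0,0.02,0],[0,0.05,0],[0,0.05,0]],"turn":[0,0,0,0]}' 1
python3 - <<'E'
from h import *
go([.492,.3,.1],-5)
t=vision.read_camera("top");s=vision.read_camera("scene");cv2.imwrite("pics/s9.png",s);cv2.imwrite("pics/t9.png",t)
cv2.imwrite("pics/v9.png",np.hstack([cv2.resize(s[170:270,200:320],(480,400),interpolation=2),cv2.resize(t[120:260,265:377],(320,400),interpolation=2)]))
E
```

```text
time_s: 20.88
tool_pos: [0.5912, -0.0086, 0.1584]
tool_rot: [179.9, -0.4, 19.3]
force: [0.9, 0.3, -0.9]
grip_width: 0.0304
time_s: 21.38
tool_pos: [0.6283, -0.1237, 0.1828]
tool_rot: [-180.0, 0.1, 19.3]
force: [-0.4, 0.4, 0.4]
grip_width: 0.0023
t 21.38 p [ 0.6283 -0.1237  0.1828] rot [-1.80e+02  1.00e-01  1.93e+01] F [-0.4  0.4  0.4] w 0.0023 q7 31.9
tool shift [ 0.0116 -0.4449  0.0829] turn 24.3
```

View pics/v9.png

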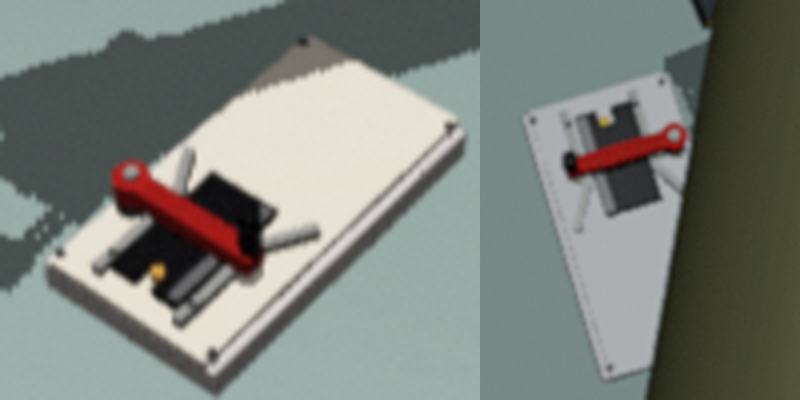

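Both views show the keeper square across the blade, knob on the +y side, and the pin at the notch bottom. A quick numeric check before the last key:

```bash
python3 - <<'E'
from h import *
np.set_printoptions(precision=1,suppress=True)
t=cv2.imread("pics/t9.png")
w,cs=mask("top",t,(0,120,50),(10,255,255),(290,140,345,195))
P=hol(onz("top",cs[0].reshape(-1,2),.0475)).astype(np.float32);print("keeper rect in holder",cv2.minAreaRect(P))
h=cv2.cvtColor(t,cv2.COLOR_BGR2HSV)[:,:,2]
f=lambda x,y:(265+(x-480)/400*140-.3,120+y/400*140-.3)
f=lambda x,y:(265+(x-480)*.35-.3,120+y*.35-.3)
print("tail corners",hol(onz("top",[f(612,216),f(663,200)],.031)))
print("front corners",hol(onz("top",[f(575,118),f(632,102)],.031)))
print("pin",hol(onz("top",[f(605,121)],.032)))
E
```

```text
keeper rect in holder ((51.17942810058594, -8.217098236083984), (87.95588684082031, 18.27760124206543), 87.09925842285156)
tail corners [[ 10.   16.1]
 [ 10.3 -23.7]]
front corners [[ 89.9  20.2]
 [ 88.9 -24.4]]
pin [[80.7 -0.5]]
```

```bash
python3 -m inch '{"dp":[[0.0015,-0.0556,0],[0.0015,-0.0556,0],[0.0015,-0.0556,0],[0.0015,-0.0556,0],[0.0015,-0.0556,0],[0.0015,-0.0556,0],[0.0015,-0.0556,0],[0.0015,-0.0556,0]],"turn":[0,0,0,0,0,0,0,0]}' 1
python3 -m inch '{"dp":[[0,0,0],[0,0,0.02],[0,0,0.02],[0,0,0.02],[0,0,0]],"turn":[8.1,8.1,8.1,0,0]}'
python3 -c "
from h import *
go([.4915,.2998,.062],-5)"
```

```text
time_s: 22.48
tool_pos: [0.4924, 0.3026, 0.1829]
tool_rot: [179.9, 0.1, 19.2]
force: [0.2, -0.6, 0.7]
grip_width: 0.0007
time_s: 23.1
tool_pos: [0.4917, 0.3003, 0.1214]
tool_rot: [179.8, 0.3, -5.1]
force: [-0.8, -0.4, -0.0]
grip_width: 0.0005
t 23.1 p [0.4917 0.3003 0.1214] rot [179.8   0.3  -5.1] F [-0.8 -0.4 -0. ] w 0.0005 q7 -38.8
tool shift [0.0001 0.0003 0.0594] turn -0.1
```

```bash
python3 -m inch '{"dp":[[0,0,0.02],[0,0,0.02],[0,0,0.016],[0,0,0.005],[0,0,0.003],[0,0,0.002],[0,0,0.001],[0,0,0]],"turn":[0,0,0,0,0,0,0,0]}'
python3 -m inch '{"dp":[[0,0,0.001],[0,0,0.001],[0,0,0.001],[0,0,0.001],[0,0,0]],"turn":[0,0,0,0,0]}'
```

```text
time_s: 24.1
tool_pos: [0.4936, 0.3026, 0.0582]
tool_rot: [-180.0, -0.0, -5.0]
force: [0.1, 0.0, 1.0]
grip_width: 0.0004
time_s: 24.72
tool_pos: [0.4935, 0.3025, 0.0536]
tool_rot: [-180.0, -0.0, -5.0]
force: [1.0, 0.2, 1.3]
grip_width: 0.0004
```

```bash
python3 -m inch '{"dp":[[0,0,0.001],[0,0,0.001],[0,0,0.001],[0,0,0.001],[0,0,0]],"turn":[0,0,0,0,0]}'
python3 -m inch '{"dp":[[0,0,0.001],[0,0,0],[0,0,0]],"turn":[0,0,0]}'
```

```text
time_s: 25.35
tool_pos: [0.4935, 0.3025, 0.0504]
tool_rot: [-180.0, -0.0, -5.0]
force: [-1.0, 0.9, 6.1]
grip_width: 0.0004
time_s: 25.72
tool_pos: [0.4935, 0.3026, 0.0504]
tool_rot: [-180.0, -0.0, -5.0]
force: [-1.6, -1.2, 12.4]
grip_width: 0.0009
```

The key is at its stop: z is 0.0504 and the force is rising. I lift clear and look.

```bash
python3 -m inch '{"dp":[[0,0,-0.02],[0,0,-0.04],[0,0,-0.05],[0,0.0,-0.03],[0,-0.05,0],[0,-0.05,0],[0,-0.05,0],[0,-0.05,0]],"turn":[0,0,0,0,0,0,0,0]}'
python3 - <<'E'
from h import *
np.set_printoptions(precision=4,suppress=True)
go([.49,.3,.2])
t=vision.read_camera("top");s=vision.read_camera("scene")
for z in(.05,.058):
    w,c=mask("scene",s,(45,80,40),(80,255,255),(330,270,450,370));w2,c2=mask("scene",s,(0,0,120),(180,60,255),(370,278,412,308))
    print(z,"green scene",onz("scene",cen(c[0]),z)[0],"white scene",onz("scene",cen(c2[0]),z)[0])
w,c=mask("top",t,(45,80,40),(80,255,255),(120,175,210,260))
if c:print("green top .05",onz("top",cen(c[0]),.05))
t=t[110:260,120:450];s=s[150:370,180:480]
cv2.imwrite("pics/v10.png",np.vstack([cv2.resize(t,(600,272)),cv2.resize(s,(600,320))[:,:]]))
E
```

```text
time_s: 26.72
tool_pos: [0.51, 0.5022, 0.1873]
tool_rot: [179.9, 0.1, -5.0]
force: [0.3, -0.3, 0.7]
grip_width: 0.0004
t 26.73 p [0.51   0.5022 0.1873] rot [179.9   0.1  -5. ] F [ 0.3 -0.3  0.7] w 0.0004 q7 -52.2
tool shift [-0.0022  0.2032 -0.0122] turn None
0.05 green scene [0.4916 0.2997 0.05  ] white scene [0.4823 0.2446 0.05  ]
0.058 green scene [0.4962 0.3024 0.058 ] white scene [0.4869 0.2478 0.058 ]
green top .05 [[0.4905 0.3    0.05  ]]
```

View pics/v10.png

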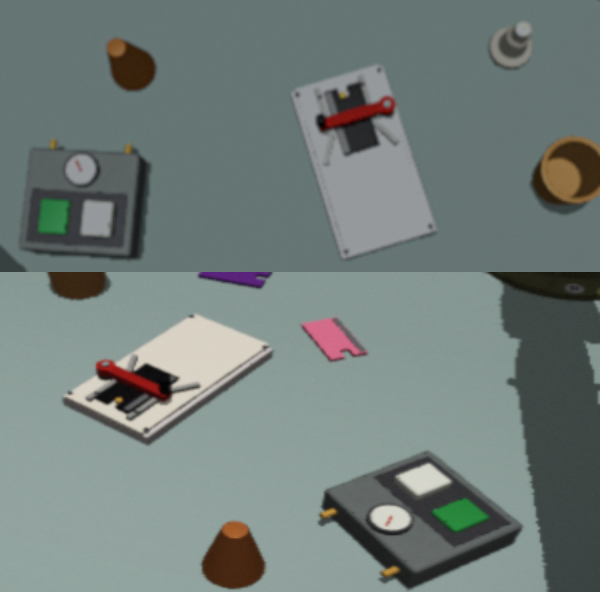

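The key centroids match the start picture exactly (green down, white up). The blade is seated, the keeper is across it, the ceramics are standing and the robot is clear, so I hand in.

```bash
python3 -c "
from cell import env
print(env.sign_off())"
```

```text
the job is handed in; nothing more can be done
None
```

I did all four steps in order and handed the job in at about 27 s of the 67 s allowed; sign-off gives no verdict, so success rests on my own checks.

- **Release key:** I pressed the white key to its stop. The picture afterwards showed the green key raised.
- **Blade:** I slid the black blade along the bed with two fingers behind its tail until it stopped against the pin at about 5 N. The picture afterwards put its ends at about x = 10 and 89–90 mm of the holder, which is home.
- **Keeper:** I swung the arm by its knob to a hard stop at about 14 N. The picture angle read about 87° against the nominal 90°. That is above the 1.45 rad (83°) limit, and I put the gap down to the coarse mask.
- **Hold key:** I pressed the green key to its stop. Both keys then sat at the same picture positions as at the start (green down, white up).
- **Bystanders:** In the last pictures the nozzle, the cone and as much of the cup as showed stood where they had been, judged by eye. The gripper was clear of everything.

No check failed. While I was pushing, the blade sat about 3 mm towards −y, and the funnel took that up.

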